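Close and latch the casting mould

ROBOT

A 7-joint arm with a two-finger parallel gripper is mounted at the origin on the work surface. World frame = base frame: x ahead of the robot, y to its left, z up, the work surface at z = 0. Lengths are in m, angles in rad, forces in N, time in s.
With the tool pointing down it reaches from about 0.4 to 0.85 m from the base axis. Payload 4.5 kg.
Tool frame: the origin (TCP) lies on the centre line of the jaws, within the pads' length; the fingertips stand ahead of it and the grasp point (between the pads) lies 11 mm behind it (tips_ahead is the z of the fingertips in the tool frame, in m); z points along the fingers, y is the line along which they close (so a half turn about z gives the same grasp; the last joint's range is limited). The gripper opens to 85 mm and grips with 20 to 120 N. Pads are 22 mm wide; open, the fingers measure 114 mm over their backs; the gripper's body (76 mm by 85 mm) begins 54 mm behind the grasp point. The pads swing forward as they close: fully open they stand 13 mm farther back than shut.
Start: joints at [-1.245, 0.689, -0.195, 1.565, 0.157, 0.902, -0.215], TCP at [0.18, 0.599, 0.239] pointing down, gripper open.
Joint ranges: [-3.01, 3.01], [-0.46, 2.08], [-1.47, 1.51], [0.13, 2.56], [-1, 4.14], [0.04, 2.09], [-2.66, 2.66]. Speed limits (rad/s): [2.57, 2.57, 3.14, 3.14, 3.14, 3.14, 3.14].

INTERFACE

Orientations are given as a rotation vector (axis times angle).
In Python, from workcell import movep, line_to, movej, gripper_open, grab, dwell, solve_ik, sense, read_camera, camera_params, IKError, sign_off, tips_ahead gives the robot as it stands. The module is installed in compiled form; this text tells all that it offers. Calls block until the motion is done:
- movep(position, orientation): joint-space move of the TCP to a pose.
- line_to(position, feed=0.15, orientation=None, threshold=None): straight line of the TCP; orientation=None keeps the orientation; feed is the mean speed in m/s. With threshold (N) it stops when the force on the tool has changed by that much, and returns True; else False.
- movej(angles): joint-space move.
- gripper_open() and grab(newtons=None): open the fingers fully, or close them until they stop; newtons is the grip in N (None keeps the last).
- dwell(seconds).
- solve_ik(position, orientation): joint angles nearest the present ones, or None.
- sense(): the state.
- read_camera(name): name is "side" or "top" or "wrist"; returns the picture (384x512x3 uint8, blue, green, red); there is no depth.
- camera_params(name): a dict with "fx", "fy", "cx", "cy" (pixels), "k1" (the pictures are not rectified: a ray, as slopes to the right and down, at radius r is drawn at 1 + k1 r^2 times it, then the intrinsics apply), "extrinsics" (4x4, takes a point from camera to world coordinates). Camera axes: x right, y down, z forward; pixel columns grow to the right and rows downward; lengths in m; the calibration is good to about 2 mm. A picture is of the moment at which its call begins: read the wrist's pose just before it. camera_params takes no time and is no camera call; for the wrist camera it gives the pose at the moment of the call.
A pose or a line that the arm cannot do raises IKError and nothing moves.
- sign_off(): hands the job in; it is judged then, once.
The state is a dict: "clock": time; "joints": joint angles; "qd": joint speeds; "tau": joint torques, N m; "position": TCP position; "tool_rot": TCP orientation; "force": force on the tool from outside, world axes, zero at the start; "wrist_torque": the same for the moment, N m; "finger_gap": opening from 0.0 (shut) to 1.0 (fully open); "grasp_force": force on a finger pad.
Only numpy, scipy, OpenCV 4.12 (cv2) and the standard library are available. Lean on these libraries where they do the work, as an engineer would, in place of code of your own. Each camera call takes 0.05 s, during which the arm holds its last target. There are 200 camera calls.

TASK

Close the plaster casting mould: with the fingertips push its loose half along the board, without lifting or tipping it, until it sits squarely against the fixed half with no gap. Then push the wooden latch bar round, all the way to its stop, so that it lies straight across behind the loose half. Leave the pottery and tools round about where they are.

Things in the scene. Friction and masses are not known exactly. Their poses are not given: they have to be found in the camera images.
- jig: Fixed casting jig: wooden base board 20 mm thick, x -200 to +90, y -110 to +110 mm. Origin: on the table (z = 0) under the middle of the mould's joint plane. x runs level along the board from its open end (nearer the robot) to the fixed half, y left, z up. The fixed plaster half: x 0 to 60, y -55 to +55 mm, top z = 78 mm, then a backing board to x = 85, z = 88 mm.
- jig_rail (a point): Middle of the top of the jig's left side rail, at jig x = -60, y = +63.5, z = 34 mm. Two equal low rails guide the loose half: x -185 to +65 mm, inner faces at y = -58 and +58 mm, 11 mm thick, tops at z = 34 mm, 14 mm above the board.
- half_center (a point): Centre of the loose plaster half, a block 60 (x) x 110 (y) x 58 mm tall, about 0.4 kg, standing on the board between the rails, axes as the jig's. Its flat rear face, to be pushed, is 30 mm behind (-x), its joint face 30 mm ahead. Starts 45 to 90 mm short of the fixed half; home, this point is at jig x = -30, z = 49 mm. Slides with 2 to 6 N of friction; push low, or it tips.
- latch (a joint): Latch bar's angle (rad) about an upright pivot at the jig's left. 0: bar points along jig -x, beside the left rail; negative: swung outward; grows as it swings in behind the mould (counter-clockwise from above); 1.571: at its stop, straight across, pointing to jig -y, 2 mm behind the closed half. Starts -0.5 to 0. Friction 0.1 N m; stays where left; a half not home blocks it.
- latch_pivot (a point): On the latch's hinge axis, half-way up the bar, at jig x = -70, y = +85, z = 48 mm. The bar is dark wood, 16 mm wide and 20 mm tall (z = 38 to 58 mm), and reaches 105 mm from the pivot (11 mm the other way). The point turns with the bar; its -x axis points along the bar to the peg.
- latch_peg (a point): Middle of the upright steel peg near the bar's free end, 95 mm from the pivot: 14 mm across, 22 mm tall, from the bar's top (z = 58 mm) to z = 80 mm; this point is at z = 69 mm. Turns with the bar.
- cat: seated white porcelain cat figurine, 46 mm wide, 85 mm tall, standing right of the jig; origin under its middle. To be left alone
- mug: white mug, 72 mm across, 80 mm tall, standing right of the jig; origin under its middle. To be left alone
- small_mould: small flat plaster mould piece 70 x 90 x 30 mm, lying left of the jig; origin under its middle. To be left alone
- vase: white vase, 72 mm across, 110 mm tall, standing left of the jig; origin under its middle. To be left alone
- brush: brush about 170 mm long lying right of the jig; origin under its middle. To be left alone
There are look-alikes about, which are no part of the job. Leave any purple or turquoise look-alike of the part that bears half_center alone.

How it is judged:
By the outcome, as a careful person would: the job done as asked, in the order asked, and still so for the second after the job is handed in, with the robot touching nothing.
It also fails if it takes over 51 s, if anything falls off the work surface, if the arm or the gripper's body presses on something with over 40 N, if the wrist force passes 120 N, or if a joint passes its speed limit or range.

## Working session

There is one attempt and no reset: what is moved stays moved. The work goes in short steps, each a Python script; the robot and the scene stay as the last script left them, time stands still between calls to the robot, and variables do not carry over. Pictures are saved under pics/ and viewed, at most 10 in all, crops included, and the job is handed in when it is done.

```bash
mkdir -p pics; python3 - <<'E'
from workcell import *
import cv2, numpy as np
for n in ("top","side"):
    cv2.imwrite(f"pics/{n}0.png",read_camera(n)); p=camera_params(n)
    print(n,p["fx"],p["fy"],p["cx"],p["cy"],p["k1"],np.round(p["extrinsics"],3).tolist())
s=sense(); print(s["clock"],s["tool_rot"],s["position"],tips_ahead,s["finger_gap"])
E
```

```text
top 454.3610641653239 454.3610641653239 258.08560142476495 185.31725961018356 0.05399038101692548 [[-0.026, -0.993, 0.111, 0.406], [-1.0, 0.028, 0.01, -0.021], [-0.013, -0.111, -0.994, 1.444], [0.0, 0.0, 0.0, 1.0]]
side 349.3242158083644 349.3242158083644 255.48993500577515 195.17195433458116 -0.1079959154107355 [[0.993, -0.081, 0.091, 0.455], [-0.119, -0.489, 0.864, -0.746], [-0.026, -0.868, -0.495, 0.492], [0.0, 0.0, 0.0, 1.0]]
0.1 [-4.56639087e-01 -3.10808661e+00  2.62460737e-03] [0.17966648 0.59802389 0.23853268] 0.008 1.0012293142224826
```

View pics/top0.png

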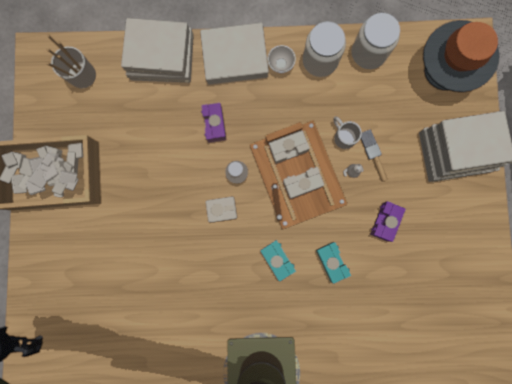

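View pics/side0.png

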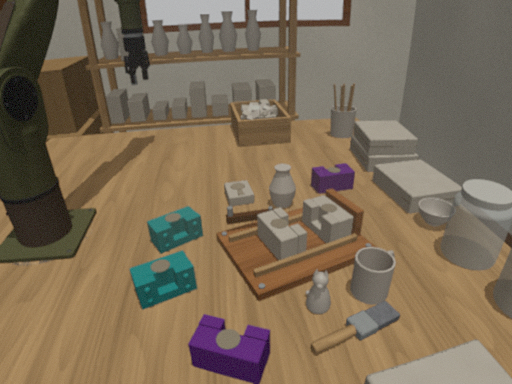

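The top view shows the jig with corners near (250,152), (315,121), (346,203) and (285,228). The loose half is at about (304,183) and the latch at about (277,203). The purple and turquoise look-alikes are clear of it. I'll zoom in on the jig and print the latch and board masks.

```bash
cat > h.py <<'E'
from workcell import *
import cv2, numpy as np
from scipy.spatial.transform import Rotation as R
def ray(uv,p):
    uv=np.atleast_2d(np.float64(uv)); K=np.array([[p["fx"],0,p["cx"]],[0,p["fy"],p["cy"]],[0,0,1]])
    d=cv2.undistortPoints(uv[:,None],K,np.array([p["k1"],0,0,0.]))[:,0]
    E=np.array(p["extrinsics"]); return E[:3,3], np.c_[d,np.ones(len(d))]@E[:3,:3].T
def onz(uv,z,p):
    o,d=ray(uv,p); return o+d*((z-o[2])/d[:,2])[:,None]
E
python3 - <<'E'
from h import *
im=cv2.imread("pics/top0.png"); p=camera_params("top")
cv2.imwrite("pics/crop.png",cv2.resize(im[112:237,240:365],None,fx=4.8,fy=4.8,interpolation=cv2.INTER_CUBIC))
print(onz([[250,152],[315,121],[346,203],[285,228]],.02,p).round(3).tolist())
E
```

```text
[[0.672, 0.016, 0.02], [0.766, -0.194, 0.02], [0.502, -0.28, 0.02], [0.429, -0.087, 0.02]]
```

View pics/crop.png

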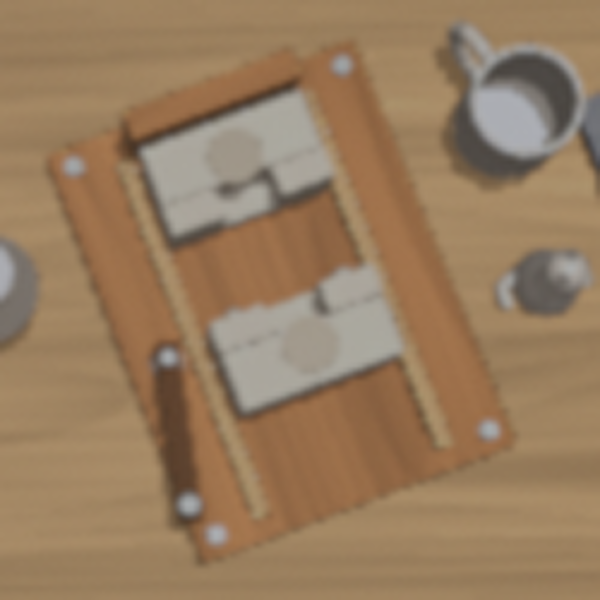

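The crop gives these points: board corners near (50,158), (350,42), (515,440), (202,562); half rear-top edge from (245,415) to (402,352); pivot at (168,357); peg at (190,504). Next I'll compute the poses and take a wrist view to refine them.

```bash
python3 - <<'E'
from h import *
p=camera_params("top"); f=lambda c:np.array(c)/4.8+[240-.4,112-.4]
c=onz(f([(50,158),(350,42),(515,440),(202,562)]),.02,p)[:,:2]
J=np.array([[90,110],[90,-110],[-200,-110],[-200,110]])/1e3
def fit(J,c):
    A=c-c.mean(0);B=J-J.mean(0); th=np.arctan2((B[:,0]*A[:,1]-B[:,1]*A[:,0]).sum(),(A*B).sum())
    Rm=np.array([[np.cos(th),-np.sin(th)],[np.sin(th),np.cos(th)]]); t=c.mean(0)-Rm@J.mean(0)
    print("res mm",((J@Rm.T+t-c)*1e3).round(1).tolist()); return th,t,Rm
th,t,Rm=fit(J,c); print(th,t)
for n,px,z in [("pivot",(168,357),.058),("peg",(190,504),.08),("rearL",(245,415),.078),("rearR",(402,352),.078),("fixR",(332,180),.078),("fixL",(178,240),.078),("backL",(128,135),.088)]:
    print(n,((onz(f([px]),z,p)[0,:2]-t)@Rm*1e3).round(1))
Rt=R.from_euler("z",th)*R.from_rotvec([np.pi,0,0])
print(Rt.as_rotvec())
x=t+Rm@[-.2,0]
grab(20)
for k in (0,1):
    r=(Rt*R.from_euler("z",k*np.pi)).as_rotvec(); print(k,solve_ik([*x,.33],r))
E
```

```text
res mm [[1.8, 4.1], [2.8, -1.7], [-2.5, -1.9], [-2.1, -0.5]]
0.3403653195686682 [ 0.6500172  -0.11402813]
pivot [-68.6  84.2]
peg [-161.6  106.2]
rearL [-122.    53.6]
rearR [-120.5  -52.8]
fixR [ -2.7 -52.5]
fixL [-3.3 52.5]
backL [69.2 58.5]
[3.09620873e+00 5.32067587e-01 3.25797433e-17]
0 [-0.17108887  0.48133247  0.71414289  1.84532454 -0.3803769   0.95570989
 -0.51966753]
1 [ 0.42155975  0.40644264 -0.20885557  1.81770224  0.10259723  0.92789759
  2.07879931]
```

```bash
cat >> h.py <<'E'
th,t=0.3404,np.array([.6500,-.1140])
Rm=R.from_euler("z",th).as_matrix()[:2,:2]
def W(x,y,z): return [*(t+Rm@[x,y]),z]
def O(a): return (R.from_euler("z",th+a)*R.from_rotvec([np.pi,0,0])).as_rotvec()
def jig(): s=sense(); return np.r_[(np.array(s["position"][:2])-t)@Rm,s["position"][2]].round(4), np.round(s["force"],1), round(s["clock"],1)
E
python3 - <<'E'
from h import *
movep(W(-.165,0,.25),O(0)); print(jig())
line_to(W(-.165,0,.10)); print(jig())
print(line_to(W(-.165,0,.038),feed=.06,threshold=5),jig())
cv2.imwrite("pics/s1.png",read_camera("side")[150:300,180:400].repeat(3,0).repeat(3,1))
E
```

```text
(array([-0.1642,  0.0008,  0.2499]), array([-0.7,  0. ,  0.4]), 3.8)
(array([-0.1646, -0.0004,  0.1006]), array([-0. , -0.1, -0.7]), 4.9)
False (array([-0.1648, -0.0002,  0.0383]), array([ 0.1, -0. ,  0.5]), 6.1)
```

View pics/s1.png

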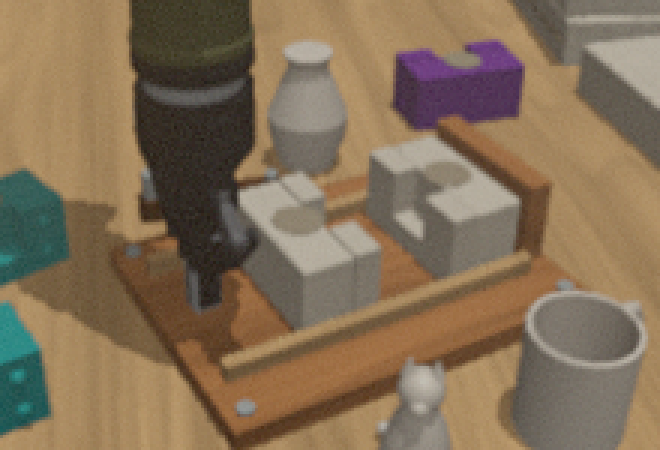

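The picture shows the closed fingertips at about (205,300), just above the board behind the loose half, with the view clear. I'll push now.

```bash
python3 - <<'E'
from h import *
print(line_to(W(-.125,0,.036),feed=.08,threshold=1.5),jig())
print(line_to(W(-.085,0,.036),feed=.06,threshold=14),jig())
print(line_to(W(-.055,0,.036),feed=.025,threshold=14),jig())
cv2.imwrite("pics/s2.png",read_camera("side")[150:300,180:400].repeat(3,0).repeat(3,1))
E
```

```text
True (array([-1.612e-01,  1.000e-04,  3.780e-02]), array([-0.3, -0.5, -0.3]), 6.4)
False (array([-0.0849,  0.0001,  0.036 ]), array([-3.1, -0.9,  0.5]), 7.8)
True (array([-0.0705,  0.0004,  0.0352]), array([-0.3, -1.2, -0.6]), 8.6)
```

View pics/s2.png

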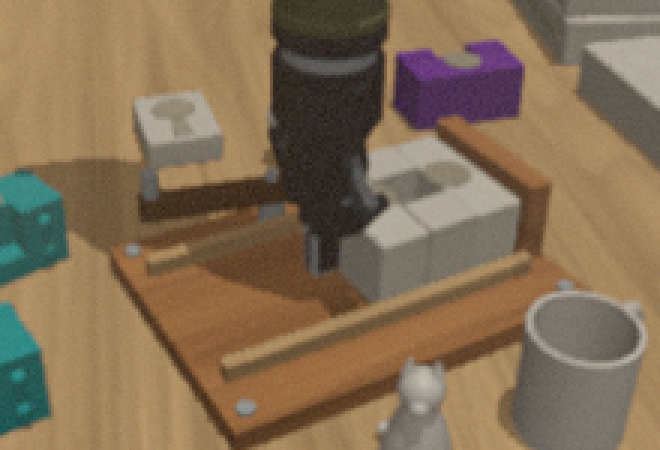

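The picture shows the two halves meeting with no visible gap, with the joint line around (420,235), and the latch still outside. I'll press once more to confirm, back off, and check the latch path.

```bash
cat >> h.py <<'E'
pv=np.array([-.070,.085])
def P(a,r,d):  # finger centre in jig frame, d behind the bar's centre line
    return pv+r*np.array([-np.cos(a),-np.sin(a)])-d*np.array([np.sin(a),-np.cos(a)])
E
python3 - <<'E'
from h import *
print(line_to(W(-.060,0,.036),feed=.02,threshold=16),jig())
line_to(W(-.11,0,.037),feed=.1); line_to(W(-.13,0,.16),feed=.2); print(jig())
im=read_camera("top"); cv2.imwrite("pics/top2.png",im); p=camera_params("top")
for n,px,z in (("vase",(236,170),.1),("small",(221,210),.03)): print(n,((onz([px],z,p)[0,:2]-t)@Rm*1e3).round())
for off in (0,np.pi):
  for a in (-.23,.6,1.57):
    q=solve_ik(W(*P(a,.08,.03),.056),O(a-np.pi/2+off)); print(off,a,None if q is None else np.round(q,2))
print(np.round(sense()["joints"],2))
E
```

```text
True (array([-0.0711,  0.0009,  0.0345]), array([-0. , -0.2,  0.1]), 9.2)
(array([-0.1298,  0.0008,  0.1593]), array([-0.1, -0.9, -0.6]), 10.5)
vase [ 14. 177.]
small [-76. 265.]
0 -0.23 [-0.15  0.86  0.22  2.16 -0.89  0.21 -2.17]
0 0.6 [-0.07  0.88  0.32  2.1  -0.93  0.31 -1.16]
0 1.57 [ 0.02  0.92  0.26  1.87 -0.52  0.43 -0.57]
3.141592653589793 -0.23 [-0.03  0.84  0.02  2.15 -0.11  0.15  0.2 ]
3.141592653589793 0.6 [ 0.18  0.85 -0.1   2.08  0.33  0.22  0.73]
3.141592653589793 1.57 [ 0.72  1.12 -1.05  1.83  1.2   0.99  1.03]
[-0.02  0.75  0.38  1.86 -0.42  0.64 -0.62]
```

```bash
python3 - <<'E'
from h import *
a0=-.23; z=.056; o=lambda a:O(a-np.pi/2)
movep(W(*P(a0,.08,.037),.16),o(a0)); print(jig())
print(line_to(W(*P(a0,.08,.037),z),feed=.12,threshold=6),jig())
print(line_to(W(*P(a0,.08,.0195),z),feed=.05,threshold=4),jig())
for a in np.linspace(a0,1.45,13)[1:]:
    hit=line_to(W(*P(a,.08,.0195),z),feed=.06,orientation=o(a),threshold=10)
    if hit: print("hit",a,jig()); break
print(jig())
cv2.imwrite("pics/s3.png",read_camera("side")[150:300,180:400].repeat(3,0).repeat(3,1))
E
```

```text
(array([-0.1394,  0.1389,  0.1598]), array([-0.2,  0.3, -0.4]), 11.9)
False (array([-0.1394,  0.139 ,  0.0562]), array([-0.5,  0.1,  0.4]), 12.9)
False (array([-0.1435,  0.1218,  0.0561]), array([-0. , -0.3, -0.4]), 13.4)
(array([-0.0991,  0.0082,  0.056 ]), array([ 0.5,  0.7, -0. ]), 17.5)
```

View pics/s3.png

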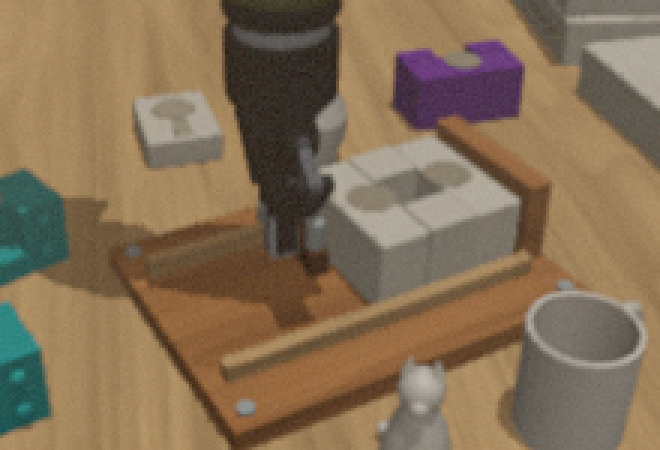

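The picture shows the bar swung in behind the half, with its end at about (315,262) and the peg ahead of the finger. Now I'll push it to the stop.

```bash
python3 - <<'E'
from h import *
o=lambda a:O(a-np.pi/2); z=.056
for a in (1.5,1.55,1.6,1.65,1.7):
    hit=line_to(W(*P(a,.08,.0195),z),feed=.025,orientation=o(min(a,1.571)),threshold=9); print(a,hit,jig())
    if hit: break
x,y,_=jig()[0]
hit=line_to(W(x+.015,y,z),feed=.015,threshold=12); print(hit,jig())
line_to(W(x-.03,y,z),feed=.1); line_to(W(x-.04,y,.2),feed=.2)
movep(W(-.2,.25,.3),O(0)); print(jig())
i=read_camera("top"); cv2.imwrite("pics/e.png",cv2.resize(i[112:237,240:365],None,fx=4.8,fy=4.8,interpolation=cv2.INTER_CUBIC))
cv2.imwrite("pics/s4.png",read_camera("side")[150:300,180:400].repeat(3,0).repeat(3,1))
E
```

```text
1.5 False (array([-0.0952,  0.0067,  0.056 ]), array([-0.9, -0.3, -0.3]), 17.9)
1.55 False (array([-0.0909,  0.0054,  0.056 ]), array([0.5, 0. , 0.2]), 18.2)
1.6 False (array([-0.0866,  0.0044,  0.056 ]), array([ 0.2,  0.3, -0.4]), 18.5)
1.65 False (array([-0.085 ,  0.0041,  0.0558]), array([-4.5, -0.5,  2.7]), 18.9)
1.7 True (array([-0.0854,  0.0042,  0.0553]), array([ 0.4,  0.4, -0.5]), 19.1)
True (array([-0.0855,  0.0048,  0.0545]), array([-0.5,  1.5,  0.9]), 19.7)
(array([-0.1993,  0.2491,  0.2997]), array([ 0. ,  0.1, -1. ]), 22.1)
```

View pics/e.png

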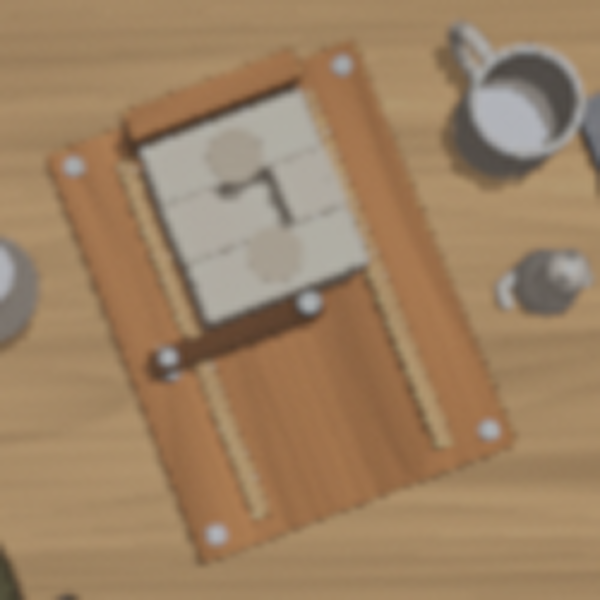

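View pics/s4.png

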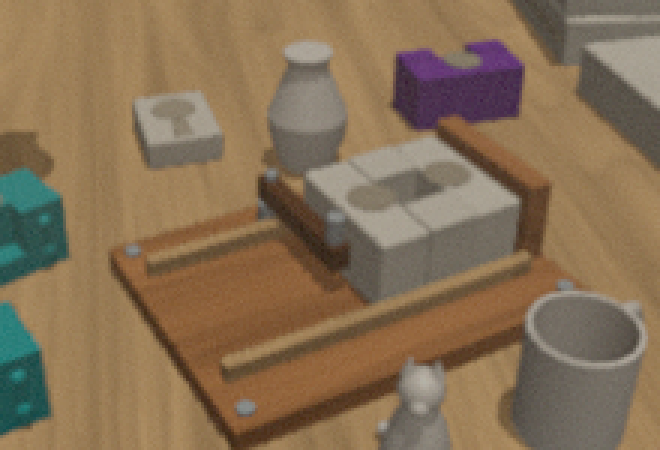

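Both views show the mould closed squarely and the bar lying straight across behind it: pivot (168,357), peg (309,302), parallel to the joint. The neighbouring items haven't moved.

```bash
python3 -c "from workcell import *; print(sign_off())"
```

```text
the job is handed in; nothing more can be done
None
```

The mould is closed with no visible gap, the latch bar is pushed round to its stop behind the loose half, the pottery and tools nearby look undisturbed, and I handed the job in at about 22 s; no verdict came back.

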